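Stand the anti-spatter bottle on the jack pad

ROBOT

A 6-joint arm with a two-finger parallel gripper is mounted at the origin on the work surface. World frame = base frame: x ahead of the robot, y to its left, z up, the work surface at z = 0. Lengths are in m, angles in rad, forces in N, time in s.
With the tool pointing down it reaches from about 0.275 to 0.725 m from the base axis. Payload 5.6 kg.
Tool frame: the origin (TCP) lies at the very end of the fingers, on their centre line; the grasp point (between the pads) lies 19 mm behind it; z points along the fingers, y is the line along which they close (so a half turn about z gives the same grasp; the last joint's range is limited). The gripper opens to 85 mm and grips with 20 to 120 N. Pads are 22 mm wide; open, the fingers measure 114 mm over their backs; the gripper's body (76 mm by 85 mm) begins 54 mm behind the grasp point. The pads swing forward as they close: fully open they stand 13 mm farther back than shut.
Start: joints at [-0.914, 0.255, 0.108, 0, -1.424, -0.285], TCP at [0.2, -0.512, 0.231] pointing down, gripper open.
Joint ranges: [-2.95, 2.95], [-1.21, 1.97], [-1.09, 1.5], [-2.87, 1.71], [-2.94, -0.07], [-3.05, 3.05]. Speed limits (rad/s): [2.57, 2.57, 3.14, 3.14, 3.14, 3.14].

INTERFACE

Orientations are given as [roll, pitch, yaw] about the fixed x, y, z axes, in that order (R = Rz(yaw) Ry(pitch) Rx(roll)).
In Python, from station import robot, effector, inverse_kinematics, viewer gives the robot as it stands. The module is installed in compiled form; this text tells all that it offers. Calls block until the motion is done:
- robot.move_pose(position, orientation): joint-space move of the TCP to a pose.
- robot.movel(position, rot=None, rate=0.15, stop_force=None): straight line of the TCP; rot=None keeps the orientation; rate is the mean speed in m/s. With stop_force (N) it stops when the force on the tool has changed by that much, and returns True; else False.
- robot.goto_joints(angles): joint-space move.
- effector.set_gripper(opening, force=None): finger opening in m; force is the grip in N (None keeps the last); returns when the fingers have stopped.
- robot.hold(seconds).
- inverse_kinematics(position, orientation): joint angles nearest the present ones, or None.
- robot.state(): the state.
- viewer.get_image(name): name is "side" or "top"; returns the picture (384x512x3 uint8, red, green, blue); there is no depth.
- viewer.calibration(name): a dict with "fx", "fy", "cx", "cy" (pixels), "k1" (the pictures are not rectified: a ray, as slopes to the right and down, at radius r is drawn at 1 + k1 r^2 times it, then the intrinsics apply), "R" (3x3) and "t" (3): a world point X has camera coordinates R X + t. Camera axes: x right, y down, z forward; pixel columns grow to the right and rows downward; lengths in m; the calibration is good to about 2 mm. A picture is of the moment at which its call begins. calibration takes no time and is no camera call.
A pose or a line that the arm cannot do raises robot.MotionError and nothing moves.
- robot.finish_job(): hands the job in; it is judged then, once.
The state is a dict: "time_s": time; "q": joint angles; "qvel": joint speeds; "joint_torque": joint torques, N m; "tcp_pos": TCP position; "orientation": TCP orientation; "contact_force": force on the tool from outside, world axes, zero at the start; "ft_torque": the same for the moment, N m; "opening": finger opening in m; "grip_force": force on a finger pad.
Only numpy, scipy, OpenCV 4.12 (cv2) and the standard library are available. Lean on these libraries where they do the work, as an engineer would, in place of code of your own. Each camera call takes 0.05 s, during which the arm holds its last target. There are 200 camera calls.

TASK

Take the small squeeze bottle that leans in the sloped two-bar rest and stand it upright on the narrow pad of the screw jack, in the gap in the middle of the ledge, centred along the ledge and pushed back until it touches the upright back leg under the clamp rail. The pad may stand somewhat higher or lower than the ledge: feel for it, set the bottle down gently while you hold it, do not drop it or press hard, then let go, and leave everything else on the bench and the ledge where it is.

Things in the scene. Friction and masses are not known exactly. Their poses are not given: they have to be found in the camera images.
- bottle: White squeeze bottle with a narrow black cap: round body 54 mm in diameter and 80 mm tall, a shoulder tapering over the next 12 mm, cap 26 mm in diameter up to the full height of 112 mm. About 0.28 kg. Origin at the centre of its underside, z along its axis towards the cap. At the start it leans in the rest, its axis 45 degrees from vertical, cap towards the rest's +x.
- rest: Fixed sloped steel rest: base plate 150 by 90 mm; two 8 mm bars 32 mm apart and a foot plate 44 mm wide carry the bottle from below at 45 degrees; its sides and top are free. Origin on the bench under the plate's centre, z up; the bottle leans towards +x in the x-z plane, its underside centre at about (-35, 0, 50) mm.
- ledge: Fixed angle iron on feet. Deck x -32 to 32 mm, y -150 to 150 mm with a gap y -50 to 50 mm, top at z 80 mm; upright back leg all along: face at x 32 mm, top at z 125 mm. A clamp rail 400 mm long runs along y above: x 6 to 42 mm, z 245 to 257 mm; its arms go down at y +-185 mm (14 mm wide). Open at the front (-x, robot side). Origin on the bench under the deck's centre, z up.
- jack: Fixed screw jack in the gap of the ledge's deck, with a level steel pad 60 mm deep (x) and 76 mm wide (y), 10 mm thick. The pad's top is anywhere from 70 to 90 mm above the bench, different each time and not told by this pose. Origin on the bench under the pad's centre, x and y as the ledge's. The bottle belongs with its underside centre at x = 5 mm, y = 0.
- rail_front (a point): Lower front edge of the clamp rail at the middle of its length, 245 mm above the bench. Axes as the ledge's.
- jar: Bystander: low jar with a steel lid, 48 mm in diameter, 55 mm tall, on the ledge some 105 mm from its middle, on one side or the other. Origin at the centre of its underside.
- spacer: Bystander: dark steel block 40 by 40 by 50 mm tall, on the ledge some 105 mm from its middle, on the other side. Origin at the centre of its underside.
- tall_bottle: Bystander: a bigger squeeze bottle standing on the bench, 60 mm in diameter, 165 mm tall. Origin at the centre of its underside.
- cup: Bystander: steel cup, 72 mm in diameter, 80 mm tall. Origin at the centre of its underside.
- hammer: Bystander: hammer, 260 mm long, lying on the bench along its x, head at +x. Origin on the bench side near its middle.
- brush: Bystander: brush, 220 mm long, lying on the bench along its x.
- offcut: Bystander: steel offcut 90 by 50 by 20 mm, lying on the bench. Origin at the centre of its underside.
Things that resemble listed ones, but are neither listed nor needed, are in the scene too. What is shaped like the bottle but green or purple is not meant.

How it is judged:
On the way, in this order (a step that is already met when the one before it is completed fails the run):
1. the bottle is held in the fingers, lifted clear of its rest (contact force between the fingers and bottle above 0.5 N and contact force between bottle and rest below 0.01 N and distance of bottle from where it was at the start of the episode above 0.03 m), for 0.2 s.
2. the bottle stands on the jack's pad, upright within 9 degrees, while the fingers still hold it (contact force between the fingers and bottle above 0.5 N and contact force between bottle and jack above 0.2 N and angle between bottle's own z axis and vertical below 0.16 rad and z of bottle in the frame of ledge between 0.06 and 0.1 m), for 0.1 s.
At the end, for the whole second after the job is handed in: The bottle stands free and at rest on the jack's pad, cap up, within 3.5 degrees of vertical, its side within 3.5 mm of the upright back leg, its axis within 15 mm of the middle of the ledge's length, the fingers off it (angle between bottle's own z axis and vertical below 0.06 rad and contact force between bottle and jack above 0.5 N and z of bottle in the frame of ledge between 0.06 and 0.1 m and x of bottle in the frame of ledge between 0.0015 and 0.009 m and y of bottle in the frame of ledge between -0.015 and 0.015 m and contact force between the fingers and bottle below 0.01 N and linear speed of bottle below 0.02 m/s and angular speed of bottle below 0.2 rad/s); the robot touches nothing.
It fails at once if the bottle hits or presses the jack or the ledge with more than 30 N (not gentle, or dropped) (contact force between bottle and ledge above 30 N or contact force between bottle and jack above 30 N).
It fails at once if the jar or the block on the ledge is moved by more than 15 mm (distance of any of jar, spacer from where it was at the start of the episode above 0.015 m).
It fails at once if something else on the bench is moved by more than 30 mm (distance of any of tall_bottle, cup, hammer, brush, offcut from where it was at the start of the episode above 0.03 m).
It also fails if it takes over 54 s, if anything falls off the work surface, if the arm or the gripper's body presses on something with over 40 N, if the wrist force passes 120 N, or if a joint passes its speed limit or range.

## Working session

There is one attempt and no reset: what is moved stays moved. The work goes in short steps, each a Python script; the robot and the scene stay as the last script left them, time stands still between calls to the robot, and variables do not carry over. Pictures are saved under pics/ and viewed, at most 10 in all, crops included, and the job is handed in when it is done.

```bash
mkdir -p pics
python3 - <<'E'
from station import robot, effector, inverse_kinematics, viewer
import cv2,numpy as np
for n in("side","top"):
    im=viewer.get_image(n); cv2.imwrite(f"pics/{n}0.png",im[:,:,::-1])
    big=cv2.resize(im[:,:,::-1],(800,600),interpolation=cv2.INTER_CUBIC); cv2.imwrite(f"pics/{n}0b.png",big)
    print(n,viewer.calibration(n))
print(robot.state())
E
```

```text
side {'fx': 420.42808918321896, 'fy': 420.42808918321896, 'cx': 255.91719299752594, 'cy': 193.8788256988113, 'k1': -0.13453836789609105, 'R': array([[-0.83196476, -0.55459821, -0.01598298],
       [-0.3904511 ,  0.60570447, -0.69330371],
       [ 0.39418596, -0.57056369, -0.72046825]]), 't': array([0.4275348 , 0.31799643, 1.0779499 ])}
top {'fx': 428.6097269884838, 'fy': 428.6097269884838, 'cx': 253.13598074169215, 'cy': 188.1724610978449, 'k1': 0.001119056967805179, 'R': array([[ 0.07249223, -0.99735636,  0.00501589],
       [-0.971232  , -0.07173539, -0.22707366],
       [ 0.22683317,  0.01158948, -0.97386467]]), 't': array([-0.03111996,  0.56251251,  1.28133499])}
{'time_s': 0.1, 'q': array([-9.14385866e-01,  2.55690525e-01,  1.07164584e-01, -3.88502361e-04,
       -1.42387297e+00, -2.84602230e-01]), 'qvel': array([ 1.00688628e-03, -6.94419586e-05,  3.28117762e-03,  7.27864020e-04,
        1.23157562e-04, -1.14562687e-04]), 'joint_torque': array([-1.24101422e-03, -3.87604094e+01,  2.38476652e+01,  5.37789524e+00,
       -3.76231023e-03, -8.19411525e-07]), 'tcp_pos': array([ 0.19971169, -0.51201326,  0.23050206]), 'orientation': array([ 3.13994665e+00, -8.11993153e-05, -2.76984154e+00]), 'contact_force': array([ 0.08370287, -1.14180259,  0.21159626]), 'ft_torque': array([0.03466461, 0.05581415, 0.02800739]), 'grip_force': 0.0, 'opening': 0.08534162428336745}
```

View pics/side0b.png

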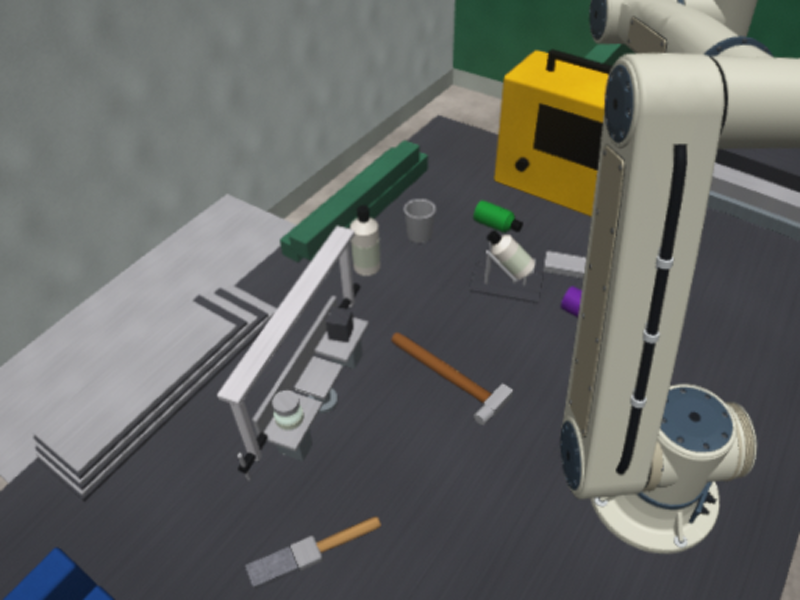

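View pics/top0b.png

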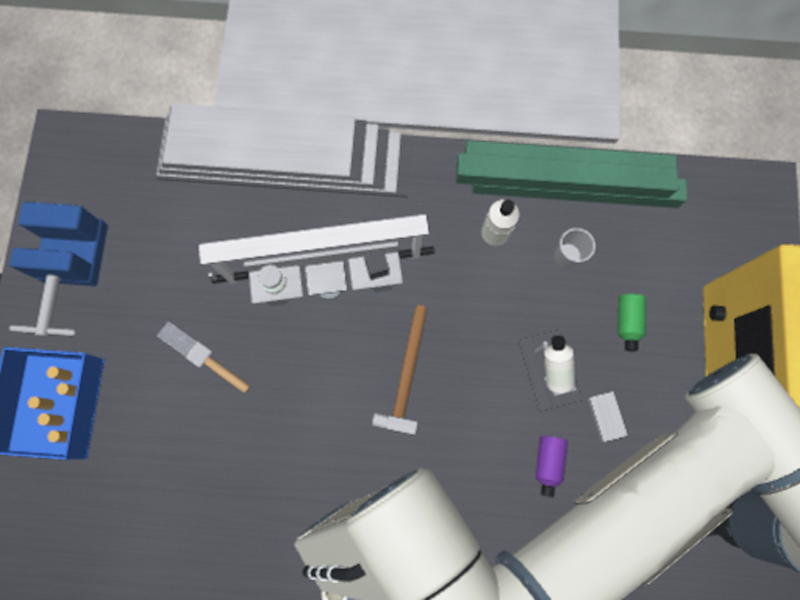

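Candidates (enlarged 800x600 pixels): the white bottle leaning in the two-bar rest at top (560,365) / side (512,257), the tall white bottle standing at top (500,222), green at top (632,318), and purple at top (552,465). The white one at (560,365) fits because it leans in the rest. I'll confirm it in enlarged crops.

Run:
```python
import cv2,numpy as np
def crop(n,x,y,w,h,s):
    im=cv2.imread(f"pics/{n}0.png")[y:y+h,x:x+w]; im=cv2.resize(im,None,fx=s,fy=s,interpolation=cv2.INTER_CUBIC)
    for i in range(0,w,10):
        cv2.line(im,(i*s,0),(i*s,6 if i%50 else 14),(0,255,255),1)
        if i%20==0: cv2.putText(im,str(x+i),(i*s,24),0,.35,(0,255,255),1)
    for j in range(0,h,10):
        cv2.line(im,(0,j*s),(6,j*s),(0,255,255),1)
        if j%20==0: cv2.putText(im,str(y+j),(8,j*s+4),0,.35,(0,255,255),1)
    return im
a=crop("side",296,140,56,60,7); b=crop("top",328,205,56,60,7)
cv2.imwrite("pics/c1.png",np.hstack([a,b]))
cv2.imwrite("pics/c2.png",crop("top",125,130,158,70,5))
cv2.imwrite("pics/c3.png",crop("side",135,140,110,170,3) if 0 else crop("side",138,142,98,146,4))
```

```text
(no output)
```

View pics/c1.png

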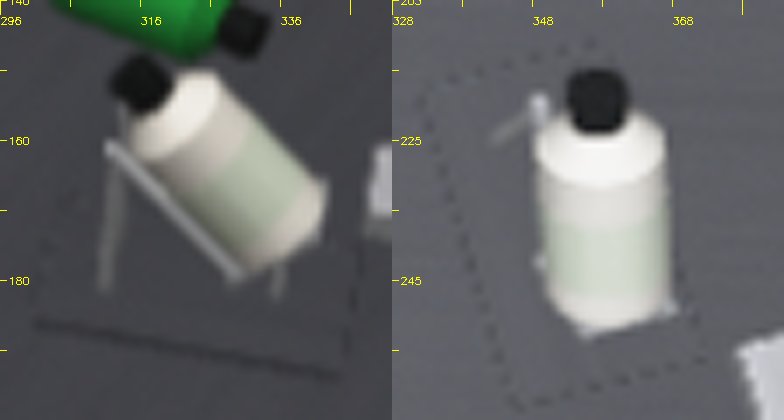

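View pics/c2.png

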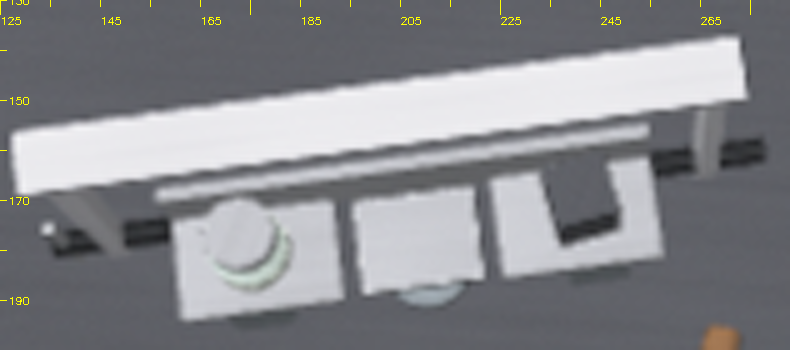

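View pics/c3.png

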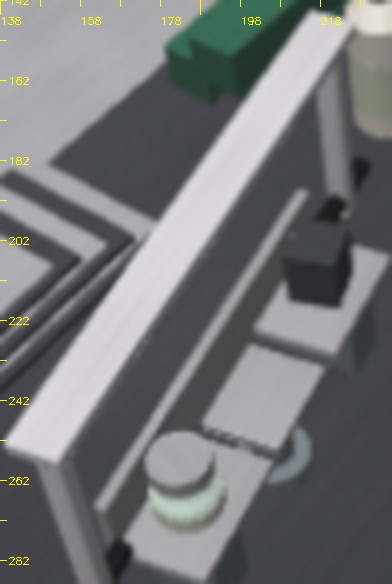

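The crop confirms it: a white body with a black cap leans on the bars, cap at top (357,218) and side (316,151). It is the only white bottle in a rest. The top and side crops also give the deck, pad, leg and rail corners. The jar is on ledge +y, the spacer on -y. Next I fit both models.

```bash
cat > h.py <<'E'
import numpy as np, cv2
from scipy.optimize import least_squares
from scipy.spatial.transform import Rotation as Ro
from station import robot, effector, inverse_kinematics, viewer
C={n:viewer.calibration(n) for n in("side","top")}
def proj(n,X):
    c=C[n]; p=np.atleast_2d(X)@c["R"].T+c["t"]; s=p[:,:2]/p[:,2:]
    s=s*(1+c["k1"]*(s**2).sum(1,keepdims=True))
    return s*[c["fx"],c["fy"]]+[c["cx"],c["cy"]]
rz=lambda a:Ro.from_euler("z",a).as_matrix()
a=np.linspace(0,2*np.pi,60)
ring=lambda r,z:np.c_[r*np.cos(a),r*np.sin(a),0*a+z]
BODY=np.vstack([ring(.027,0),ring(.027,.08),ring(.013,.092)]); CAP=np.vstack([ring(.013,.092),ring(.013,.112)])
def Rb(yaw,lean): return rz(yaw)@Ro.from_euler("y",lean).as_matrix()
def hullres(n,pts,X):
    h=cv2.convexHull(proj(n,X).astype(np.float32)); return [cv2.pointPolygonTest(h,(float(u),float(v)),True) for u,v in pts]
E
cat > fit.py <<'E'
from h import *
tp=lambda L:[(125+u/5-.4,130+v/5-.4) for u,v in L]; sp=lambda L:[(138+u/4-.375,142+v/4-.375) for u,v in L]
M=[(-32,150,80),(-32,50,80),(-32,-50,80),(-32,-150,80),(6,200,245),(6,-200,245),(42,200,257),(42,-200,257),(32,150,125),(32,-150,125)]
T=tp([(182,320),(343,298),(505,277),(663,255),(20,193),(747,98),(12,132),(738,38),(157,200),(648,136)])
S=sp([(200,580),(273,462),(333,353),(388,256),(57,460)])
SM=[(-32,150,80),(-32,50,80),(-32,-50,80),(-32,-150,80),(6,200,245)]
M=np.array(M)/1e3;SM=np.array(SM)/1e3;T=np.array(T);S=np.array(S)
W=lambda p,m:m@rz(p[3]).T+p[:3]
f=lambda p:np.r_[(proj("top",W(p,M))-T).ravel(),(proj("side",W(p,SM))-S).ravel()]
r=least_squares(f,[.7,.1,0,.1],loss="soft_l1"); L=r.x; print("ledge x y dz yaw",L.round(4)); print(f(L).reshape(-1,2).round(1).tolist())
# pad height: PAD corners +-30,+-38 at height h, given ledge frame
P=np.array([(-30,38),(-30,-38),(30,38),(30,-38)])/1e3
PT=np.array(tp([(363,296),(485,278),(354,200),(473,187)]));PS=np.array(sp([(278,450),(322,367),(204,425),(255,346)]))
g=lambda q:np.r_[(proj("top",W(np.r_[q[:3],L[3]],np.c_[P,0*P[:,0]]))-PT).ravel(),(proj("side",W(np.r_[q[:3],L[3]],np.c_[P,0*P[:,0]]))-PS).ravel()]
r=least_squares(g,[L[0],L[1],.08],loss="soft_l1");print("pad",r.x.round(4),g(r.x).reshape(-1,2).round(1).tolist())
bt=lambda L:[(328+(u-392)/7-.43,205+v/7-.43) for u,v in L]; bs=lambda L:[(296+u/7-.43,140+v/7-.43) for u,v in L]
TB=bt([(540,190),(546,270),(667,200),(668,290),(536,150),(665,145),(590,328),(555,300),(650,318)]);TC=bt([(567,95),(628,95),(597,67),(578,72),(617,72)])
SB=bs([(217,75),(250,110),(280,140),(325,182),(325,205),(315,235),(245,270)]);SC=bs([(110,85),(130,55),(150,52),(165,62),(118,108)])
def fb(p,lean=np.pi/4):
    R=Rb(p[3],lean); B=BODY@R.T+p[:3]; K=CAP@R.T+p[:3]
    return np.array(hullres("top",TB,B)+hullres("top",TC,K)+hullres("side",SB,B)+hullres("side",SC,K))
best=None
for y0 in(-.6,-.2,.2,.6):
    r=least_squares(fb,[.4,-.25,.05,y0],diff_step=1e-3,x_scale=[.01,.01,.01,.1],loss="soft_l1")
    print("bottle",r.cost.round(2),r.x.round(4))
    if best is None or r.cost<best.cost:best=r
print(fb(best.x).round(1))
# rest plate corners at z~5mm
from itertools import product
def gp(px,z):
    return least_squares(lambda q:(proj("top",[q[0],q[1],z])-px).ravel(),[.4,-.2]).x
print("plate corners",[gp(np.array(bt([c])),.004).round(4).tolist() for c in [(590,45),(420,95),(520,408),(705,355)]])
E
python3 fit.py
```

```text
ledge x y dz yaw [ 5.859e-01  1.533e-01 -4.000e-04  2.068e-01]
[[-0.1, -0.7], [-0.2, -0.5], [-0.5, -0.4], [-0.3, -0.2], [0.5, 0.6], [-0.2, 1.1], [-0.1, -1.0], [-0.1, -0.6], [-0.0, -0.4], [0.1, -0.1], [0.6, -0.0], [-0.3, -0.4], [0.4, -0.1], [0.9, -0.3], [0.6, 3.0]]
pad [0.5849 0.1524 0.0741] [[0.1, -0.5], [-0.1, -0.0], [-0.1, 0.3], [0.1, -0.1], [0.5, 0.1], [1.4, 0.4], [-0.5, -0.1], [-0.8, -0.3]]
bottle 1.47 [ 0.4107 -0.3281  0.0465  0.3374]
bottle 1.47 [ 0.4107 -0.3281  0.0465  0.3374]
bottle 1.47 [ 0.4107 -0.3281  0.0465  0.3372]
bottle 1.47 [ 0.4107 -0.3281  0.0465  0.3374]
[ 0.2  0.1  0.2  0.6  0.1  0.  -0.4  0.5 -0.1  0.3  0.1  0.1  0.3  0.2
 -0.1  0.1 -0.  -0.5  0.5 -0.3 -0.3 -0.2 -0.6  0.  -0.3 -1. ]
plate corners [[0.5261, -0.3276], [0.4968, -0.2496], [0.3573, -0.2991], [0.3871, -0.3823]]
```

```bash
cat >> h.py <<'E'
LX,LY,LYAW=.586,.153,.2068
B0=np.array([.4100,-.3272,.0485]); BY=.339; S=.045
def tool(RB,base,tau,flip,s=S):
    # tool pose for bottle frame (RB, underside centre base); tool z in bottle frame (cos tau,0,-sin tau)
    z=np.array([np.cos(tau),0,-np.sin(tau)]); y=np.array([0,1.,0])*(-1 if flip else 1); x=np.cross(y,z)
    R=RB@np.c_[x,y,z]; g=base+RB@[0,0,s]
    return g+.019*R[:,2], Ro.from_matrix(R).as_euler("xyz")
def led(x,y,z): return np.r_[rz(LYAW)[:2,:2]@[x,y]+[LX,LY],z]
RR=Rb(BY,np.pi/4)
def RP(dy=0): return rz(LYAW+dy)
E
python3 - <<'E'
from h import *
for flip in(0,1):
  for tau in(15,25,35,45,55):
    t=np.radians(tau); out=[]
    for p,o in [tool(RR,B0,t,flip),tool(RR,B0+[0,0,.12],t,flip),tool(RP(),led(-.12,0,.12),t,flip),tool(RP(),led(.005,0,.12),t,flip),tool(RP(),led(.005,0,.074),t,flip)]:
        q=inverse_kinematics(p,o); out.append(None if q is None else np.round(q,2).tolist())
    print(flip,tau,*out,sep="\n  ")
E
```

```text
0
  15
  [-0.65, 0.27, -0.24, -0.59, -0.85, -0.23]
  [-0.63, 0.14, -0.1, -0.49, -1.07, -0.42]
  None
  [-0.19, 0.28, -0.86, -2.65, -0.92, 1.36]
  [-0.21, 0.46, -0.92, -2.7, -1.14, 1.49]
0
  25
  [-0.52, 0.28, -0.25, -0.35, -0.85, -0.5]
  [-0.51, 0.16, -0.08, -0.29, -1.11, -0.62]
  [-0.15, -0.14, -0.84, -2.18, -0.39, 0.8]
  [-0.1, 0.12, -0.66, -2.43, -0.43, 1.04]
  [-0.15, 0.27, -0.78, -2.6, -0.65, 1.28]
0
  35
  [-0.42, 0.3, -0.24, -0.15, -0.91, -0.73]
  [-0.41, 0.2, -0.05, -0.13, -1.19, -0.78]
  None
  None
  None
0
  45
  [-0.33, 0.35, -0.21, -0.0, -1.01, -0.9]
  [-0.33, 0.26, -0.01, -0.0, -1.3, -0.9]
  None
  None
  None
0
  55
  [-0.27, 0.42, -0.16, 0.11, -1.14, -1.01]
  [-0.27, 0.33, 0.04, 0.1, -1.42, -0.98]
  [0.6, -0.16, -1.01, 1.0, -0.26, -2.88]
  [0.5, 0.09, -0.76, 0.93, -0.21, -2.73]
  None
1
  15
  [-0.65, 0.27, -0.24, -0.59, -0.85, 2.92]
  [-0.63, 0.14, -0.1, -0.49, -1.07, 2.73]
  None
  [-0.19, 0.28, -0.86, -2.65, -0.92, -1.78]
  [-0.21, 0.46, -0.92, -2.7, -1.14, -1.65]
1
  25
  [-0.52, 0.28, -0.25, -0.35, -0.85, 2.64]
  [-0.51, 0.16, -0.08, -0.29, -1.11, 2.53]
  [-0.15, -0.14, -0.84, -2.18, -0.39, -2.34]
  [-0.1, 0.12, -0.66, -2.43, -0.43, -2.1]
  [-0.15, 0.27, -0.78, -2.6, -0.65, -1.86]
1
  35
  [-0.42, 0.3, -0.24, -0.15, -0.91, 2.41]
  [-0.41, 0.2, -0.05, -0.13, -1.19, 2.36]
  None
  None
  None
1
  45
  [-0.33, 0.35, -0.21, 0.0, -1.01, 2.24]
  [-0.33, 0.26, -0.01, 0.0, -1.3, 2.24]
  None
  None
  None
1
  55
  [-0.27, 0.42, -0.16, 0.11, -1.14, 2.13]
  [-0.27, 0.33, 0.04, 0.1, -1.42, 2.16]
  [0.6, -0.16, -1.01, 1.0, -0.26, 0.26]
  [0.5, 0.09, -0.76, 0.93, -0.21, 0.41]
  None
```

Run:
```python
from h import *
for s in(.04,):
 for tau in(0,10,15,20,25,30,50,55,60,65,70):
  for dy in(-20,-10,0,10,20):
    t=np.radians(tau); out=[]
    for xx in((-.12,.12),(-.05,.1),(.005,.1),(.005,.07)):
        b=[]
        for fl in(0,1):
            p,o=tool(RP(np.radians(dy)),led(xx[0],0,xx[1]),t,fl,s)
            q=inverse_kinematics(p,o)
            if q is not None: b.append(q)
        out.append(None if not b else np.round(b[0][[1,2,3,4]],2).tolist())
    if all(o is not None for o in out[1:]): print(tau,dy,*out)
```

```text
0 10 None [0.78, -0.95, -2.32, -1.68] [0.71, -0.83, -2.42, -1.55] [0.83, -0.83, -2.42, -1.63]
0 20 [0.66, -0.92, -1.97, -1.57] [0.68, -0.79, -2.11, -1.52] [0.66, -0.68, -2.18, -1.44] [0.77, -0.68, -2.19, -1.5]
10 0 None [0.53, -1.07, -2.62, -1.42] [0.5, -0.94, -2.7, -1.28] [0.63, -0.96, -2.71, -1.41]
10 10 [0.35, -1.03, -2.16, -1.28] [0.46, -0.91, -2.32, -1.26] [0.47, -0.8, -2.39, -1.16] [0.59, -0.82, -2.41, -1.27]
10 20 [0.3, -0.86, -1.93, -1.23] [0.43, -0.75, -2.06, -1.2] [0.45, -0.64, -2.11, -1.12] [0.56, -0.66, -2.14, -1.19]
15 0 None [0.35, -1.02, -2.61, -1.13] [0.38, -0.9, -2.68, -1.04] [0.5, -0.93, -2.7, -1.18]
15 10 [0.13, -0.95, -2.1, -1.01] [0.31, -0.86, -2.27, -1.03] [0.35, -0.74, -2.33, -0.95] [0.47, -0.78, -2.38, -1.06]
15 20 [0.16, -0.81, -1.87, -1.06] [0.31, -0.71, -2.0, -1.02] [0.36, -0.6, -2.04, -0.95] [0.46, -0.62, -2.09, -1.02]
20 0 [-0.03, -0.99, -2.34, -0.73] [0.21, -0.94, -2.56, -0.85] [0.28, -0.83, -2.63, -0.8] [0.39, -0.87, -2.68, -0.94]
20 10 [-0.01, -0.85, -2.01, -0.76] [0.19, -0.78, -2.19, -0.8] [0.26, -0.67, -2.24, -0.74] [0.37, -0.72, -2.32, -0.85]
20 20 
[... 2276 characters left out ...]
]
70 -20 [-0.01, -0.64, 0.4, -0.77] [0.14, -0.52, 0.4, -0.7] [0.25, -0.38, 0.37, -0.72] [0.28, -0.44, 0.41, -0.64]
70 -10 [-0.03, -0.64, 0.34, -0.72] [0.13, -0.52, 0.33, -0.66] [0.23, -0.38, 0.3, -0.69] [0.26, -0.43, 0.33, -0.6]
70 0 [-0.04, -0.62, 0.26, -0.7] [0.12, -0.49, 0.23, -0.65] [0.23, -0.35, 0.2, -0.68] [0.26, -0.4, 0.22, -0.59]
70 10 [-0.04, -0.57, 0.15, -0.7] [0.13, -0.45, 0.11, -0.66] [0.23, -0.31, 0.09, -0.69] [0.26, -0.35, 0.09, -0.61]
70 20 [-0.03, -0.52, 0.02, -0.73] [0.14, -0.39, -0.01, -0.7] [0.24, -0.25, -0.03, -0.73] [0.27, -0.29, -0.03, -0.66]<sys>:0: UserWarning: Gimbal lock detected. Setting third angle to zero since it is not possible to uniquely determine all angles.
```

```bash
cat >> h.py <<'E'
S=.050; TAU=np.radians(20); DY=np.radians(8)
def tool(RB,base,tau=TAU,s=S):
    R=RB@np.c_[[-np.sin(tau)*-1*-1,0,-np.cos(tau)],[0,1.,0],[np.cos(tau),0,-np.sin(tau)]]
    R[:,0]=np.cross(R[:,1],R[:,2])
    return base+RB@[0,0,s]+.015*R[:,2], Ro.from_matrix(R).as_euler("xyz"), R
E
python3 - <<'E'
from h import *
from scipy.spatial.transform import Slerp
p,o,R=tool(RR,B0); print(p.round(3),o.round(3))
robot.move_pose(p-.10*R[:,2],o)
hit=robot.movel(p,rate=.08,stop_force=8); st=robot.state(); print(hit,st["tcp_pos"],st["contact_force"],st["time_s"])
sl=Slerp([0,1],Ro.from_matrix([RR,RP(DY)]))
a=B0+[0,0,.13]; b=led(-.12,0,.125)
for k in np.linspace(0,1,7):
    pp,oo,_=tool(sl(k).as_matrix(),a+k*(b-a)+[-.03*4*k*(1-k),0,.04*4*k*(1-k)]); q=inverse_kinematics(pp,oo); print(k.round(2),pp.round(3),None if q is None else q.round(2))
E
```

```text
[ 0.449 -0.313  0.07 ] [ 3.142  0.436 -2.803]
False [ 0.4494881  -0.31366052  0.070847  ] [ 0.34104335 -0.8019724  -0.70834918] 2.5917
0.0 [ 0.449 -0.313  0.2  ] [-0.57  0.14 -0.06 -0.38 -1.12 -0.54]
0.17 [ 0.439 -0.238  0.219] [-0.52 -0.02 -0.2  -0.49 -1.05 -0.54]
0.33 [ 0.436 -0.164  0.228] [-0.44 -0.16 -0.34 -0.59 -0.94 -0.55]
0.5 [ 0.438 -0.089  0.228] [-0.28 -0.28 -0.49 -0.67 -0.76 -0.6 ]
0.67 [ 0.446 -0.015  0.218] [ 0.06 -0.39 -0.69 -0.63 -0.4  -0.82]
0.83 [0.461 0.059 0.199] None
1.0 [0.482 0.133 0.17 ] [-0.29 -0.11 -0.84 -1.99 -0.66  0.76]
```

Run:
```python
from h import *
from scipy.spatial.transform import Slerp
for D in(35,55):
  for M in((.40,-.12,.19),(.36,-.05,.19)):
    K=[(RR,B0+[0,0,.13]),(RP(np.radians(D)),np.array(M)),(RP(DY),led(-.12,0,.125))]
    sl=Slerp([0,1,2],Ro.from_matrix([k[0] for k in K])); P=np.array([k[1] for k in K])
    print(D,M)
    for k in np.linspace(0,2,9):
        base=np.array([np.interp(k,[0,1,2],P[:,i]) for i in range(3)])
        pp,oo,_=tool(sl(k).as_matrix(),base); q=inverse_kinematics(pp,oo); print(k,pp.round(3),None if q is None else q.round(2))
```

```text
35 (0.4, -0.12, 0.19)
0.0 [ 0.449 -0.313  0.2  ] [-0.57  0.14 -0.06 -0.38 -1.12 -0.54]
0.25 [ 0.441 -0.26   0.211] [-0.68  0.09 -0.09 -0.63 -1.19 -0.27]
0.5 [ 0.431 -0.209  0.22 ] [-0.8   0.09 -0.14 -0.86 -1.31  0.  ]
0.75 [ 0.421 -0.158  0.228] [-0.9   0.12 -0.2  -1.04 -1.45  0.25]
1.0 [ 0.41  -0.11   0.235] [-0.96  0.18 -0.26 -1.17 -1.6   0.49]
1.25 [ 0.428 -0.049  0.219] [-0.86  0.07 -0.44 -1.27 -1.4   0.49]
1.5 [0.446 0.012 0.202] [-0.72 -0.04 -0.6  -1.4  -1.16  0.48]
1.75 [0.464 0.073 0.186] [-0.49 -0.12 -0.73 -1.61 -0.88  0.51]
2.0 [0.482 0.133 0.17 ] [-0.29 -0.11 -0.84 -1.99 -0.66  0.76]
35 (0.36, -0.05, 0.19)
0.0 [ 0.449 -0.313  0.2  ] [-0.57  0.14 -0.06 -0.38 -1.12 -0.54]
0.25 [ 0.431 -0.243  0.211] [-0.66  0.05 -0.14 -0.63 -1.18 -0.28]
0.5 [ 0.411 -0.174  0.22 ] [-0.77  0.01 -0.22 -0.86 -1.29 -0.01]
0.75 [ 0.391 -0.106  0.228] [-0.88  0.   -0.32 -1.04 -1.43  0.25]
1.0 [ 0.37  -0.04   0.235] [-0.94  0.04 -0.43 -1.18 -1.57  0.51]
1.25 [0.398 0.004 0.219] [-0.83 -0.05 -0.56 -1.28 -1.37  0.48]
1.5 [0.426 0.047 0.202] [-0.66 -0.13 -0.67 -1.42 -1.12  0.45]
1.75 [0.454 0.09  0.186
[... 603 characters left out ...]
 [-0.52 -0.07 -0.68 -1.55 -0.97  0.52]
2.0 [0.482 0.133 0.17 ] [-0.29 -0.11 -0.84 -1.99 -0.66  0.76]
55 (0.36, -0.05, 0.19)
0.0 [ 0.449 -0.313  0.2  ] [-0.57  0.14 -0.06 -0.38 -1.12 -0.54]
0.25 [ 0.43  -0.24   0.211] [-0.68  0.1  -0.08 -0.64 -1.27 -0.21]
0.5 [ 0.409 -0.17   0.22 ] [-0.77  0.11 -0.12 -0.84 -1.44  0.08]
0.75 [ 0.387 -0.102  0.228] [-0.82  0.15 -0.17 -0.98 -1.61  0.33]
1.0 [ 0.366 -0.037  0.235] [-0.81  0.22 -0.24 -1.07 -1.75  0.57]
1.25 [0.395 0.006 0.219] [-0.77  0.11 -0.41 -1.19 -1.53  0.54]
1.5 [0.425 0.049 0.202] [-0.67 -0.01 -0.57 -1.34 -1.27  0.51]
1.75 [0.453 0.091 0.186] [-0.48 -0.11 -0.72 -1.56 -0.94  0.51]
2.0 [0.482 0.133 0.17 ] [-0.29 -0.11 -0.84 -1.99 -0.66  0.76]
```

Run:
```python
from h import *
effector.set_gripper(0.04,35); st=robot.state(); print(st["opening"],st["grip_force"],st["contact_force"].round(2))
p,o,R=tool(RR,B0)
robot.movel(p+[0,0,.13],rate=.12); robot.hold(.3)
st=robot.state(); print(st["opening"],st["grip_force"],st["contact_force"].round(2),st["time_s"])
if st["opening"]>.045:
    for RBx,b in((RP(np.radians(35)),np.array([.40,-.12,.19])),(RP(DY),led(-.12,0,.125))):
        p,o,_=tool(RBx,b); robot.move_pose(p,o)
    robot.hold(.3); st=robot.state(); print(st["opening"],st["grip_force"],st["contact_force"].round(2),st["tcp_pos"].round(4),p.round(4),st["time_s"])
    ims=[]
    for n in("side","top"):
        im=viewer.get_image(n)[:,:,::-1]; cv2.imwrite(f"pics/{n}1.png",im)
        ims.append(cv2.resize(im[110:310,120:320],None,fx=2,fy=2,interpolation=cv2.INTER_CUBIC))
    cv2.imwrite("pics/pre.png",np.hstack(ims))
```

```text
0.05298825846848388 36.67255640029907 [-3.13  3.6   4.82]
0.052881302951362216 37.146817445755005 [ 0.92  0.05 -2.83] 4.525
0.053174287025096245 37.29016363620758 [-0.85  0.41 -3.8 ] [0.4825 0.1324 0.17  ] [0.4818 0.1331 0.1699] 6.8333
```

View pics/pre.png

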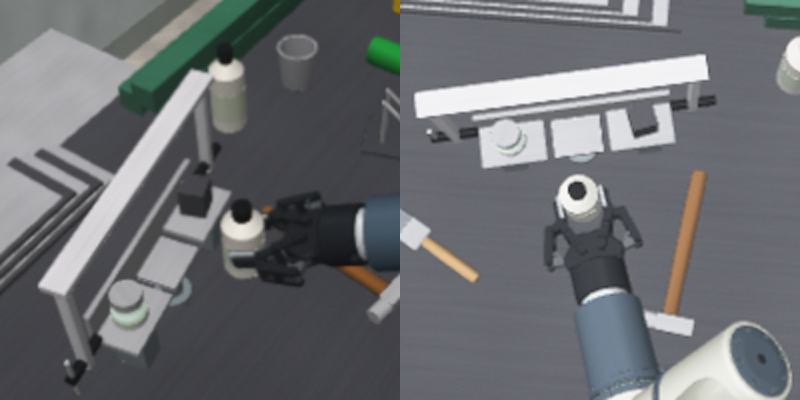

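The picture shows the bottle upright in the fingers: side crop (242,240), top crop (578,195). It is in front of the empty pad, and jar and spacer are untouched. Next: move in, feel for the back leg, then feel for the pad.

Run:
```python
from h import *
go=lambda x,z,**k: robot.movel(tool(RP(DY),led(x,0,z))[0],**k)
def rep(m,h=None):
    st=robot.state(); d=st["tcp_pos"]-tool(RP(DY),led(0,0,0))[0]; l=rz(-LYAW)@d
    print(m,h,"base in ledge",l.round(4),"F",(rz(-LYAW)@st["contact_force"]).round(2),"open",st["opening"].__round__(4),"t",st["time_s"]); return l
rep("in",go(-.035,.106,rate=.08,stop_force=8)); robot.hold(.3); rep("still")
h=go(.016,.106,rate=.012,stop_force=3); l=rep("leg",h)
if h:
    xl=l[0]-.0012; go(xl,.106,rate=.01); robot.hold(.2); rep("backed")
    h=go(xl,.062,rate=.012,stop_force=3); l=rep("pad",h); robot.hold(.3); rep("settled")
```

```text
in False base in ledge [-3.540e-02  1.000e-04  1.061e-01] F [-0.4  -0.19 -2.76] open 0.0528 t 8.175
still None base in ledge [-0.0351 -0.      0.1062] F [-0.15 -0.26 -2.24] open 0.0529 t 8.475
leg True base in ledge [0.0034 0.0002 0.1042] F [-0.64 -0.61 -2.96] open 0.0526 t 11.3583
backed None base in ledge [0.0022 0.     0.1059] F [-0.68  0.52 -2.43] open 0.0528 t 11.9583
pad True base in ledge [0.0023 0.0001 0.0746] F [-0.79 -0.6   5.48] open 0.0526 t 14.325
settled None base in ledge [0.0022 0.0001 0.0746] F [-1.73 -1.2   5.28] open 0.053 t 14.625
```

```bash
cat >> h.py <<'E'
go=lambda x,z,**k: robot.movel(tool(RP(DY),led(x,0,z))[0],**k)
def rep(m,h=None):
    st=robot.state(); d=st["tcp_pos"]-tool(RP(DY),led(0,0,0))[0]; l=rz(-LYAW)@d
    print(m,h,"base in ledge",l.round(4),"F",(rz(-LYAW)@st["contact_force"]).round(2),"open",round(st["opening"],4),"t",st["time_s"]); return l
E
python3 - <<'E'
from h import *
go(.0022,.080,rate=.02); robot.hold(.3); rep("up")
for x in np.arange(.003,.0125,.001):
    h=go(x,.080,rate=.01,stop_force=6); robot.hold(.15); l=rep(f"{x:.3f}",h)
    F=(rz(-LYAW)@robot.state()["contact_force"])[0]
    if h or F<-4: break
E
```

```text
up None base in ledge [0.0021 0.     0.0797] F [-0.    0.03 -2.66] open 0.0528 t 15.45
0.003 False base in ledge [ 0.003 -0.     0.08 ] F [-0.98 -0.27 -3.32] open 0.0531 t 15.85
0.004 False base in ledge [ 0.004 -0.     0.08 ] F [-0.63 -0.12 -3.01] open 0.0528 t 16.25
0.005 False base in ledge [0.0042 0.0003 0.0796] F [-7.24 -1.71  0.01] open 0.0533 t 16.65
```

Run:
```python
from h import *
go(.0034,.080,rate=.01); robot.hold(.3); rep("off")
h=go(.0034,.066,rate=.008,stop_force=3); l=rep("pad",h); robot.hold(.3); rep("held")
if h:
    effector.set_gripper(.072); robot.hold(.3); rep("open")
    ims=[]
    for n in("side","top"):
        im=viewer.get_image(n)[:,:,::-1]; cv2.imwrite(f"pics/{n}2.png",im)
        ims.append(cv2.resize(im[130:280,140:290],None,fx=2.66,fy=2.66,interpolation=cv2.INTER_CUBIC))
    cv2.imwrite("pics/rel.png",np.hstack(ims))
```

```text
off None base in ledge [ 0.0035 -0.      0.08  ] F [-0.33 -0.53 -2.77] open 0.0533 t 17.2583
pad True base in ledge [0.0034 0.0001 0.0746] F [-1.74 -2.25  4.28] open 0.053 t 18.125
held None base in ledge [0.0033 0.0001 0.0746] F [-2.15 -0.8   5.3 ] open 0.0528 t 18.425
open None base in ledge [0.0022 0.0004 0.0727] F [ 0.44 -0.31  1.19] open 0.0718 t 19.05
```

View pics/rel.png

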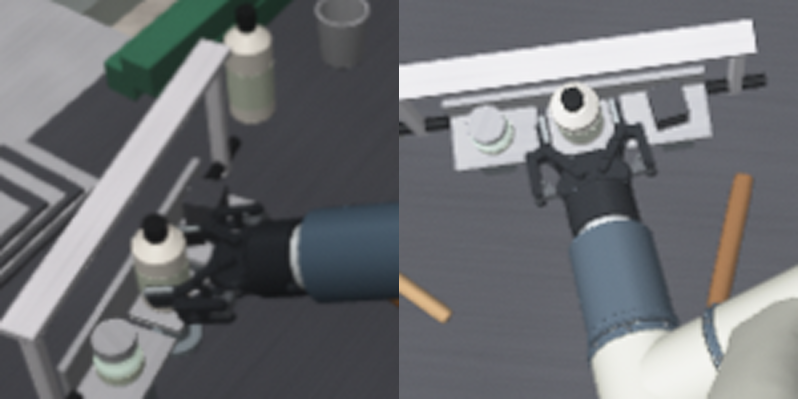

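The bottle stands upright on the pad at the back leg (side crop (160,260), top crop (575,112)), fingers open on both sides. I'll retreat along the tool axis and check.

Run:
```python
from h import *
_,_,R=tool(RP(DY),led(0,0,0)); p=robot.state()["tcp_pos"]
print(robot.movel(p-.115*R[:,2],rate=.06)); robot.hold(.4); rep("away")
ims=[]
for n in("side","top"):
    im=viewer.get_image(n)[:,:,::-1]; cv2.imwrite(f"pics/{n}3.png",im)
    ims.append(cv2.resize(im[140:260,150:250],(400,480),interpolation=cv2.INTER_CUBIC))
    B=led(.005,0,.0745)
    print(n,proj(n,[B+[0,0,.112],B]).round(1).tolist())
cv2.imwrite("pics/fin.png",np.hstack(ims))
```

```text
False
away None base in ledge [-0.1047 -0.0147  0.1121] F [ 0.47  0.59 -0.04] open 0.0717 t 21.6167
side [[197.2, 213.6], [201.9, 240.1]]
top [[204.2, 165.7], [208.0, 175.6]]
```

View pics/fin.png

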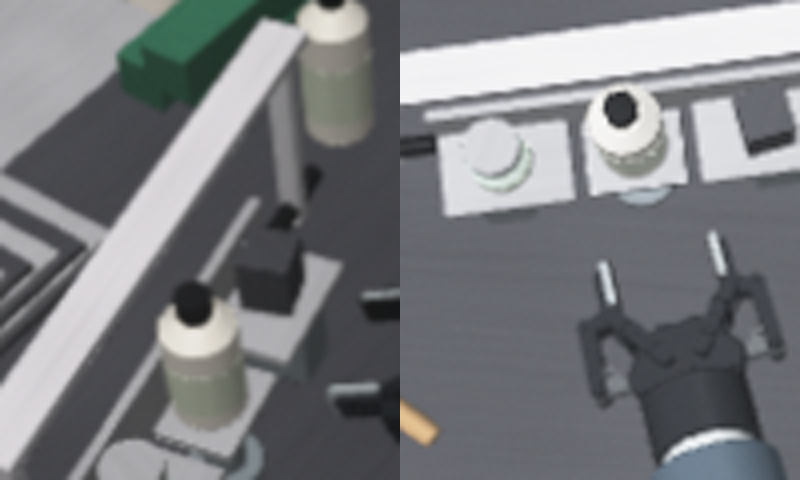

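The bottle stands upright and free on the pad. Its cap top is at top (205,166) against (204,166) predicted, so it is within about 3 mm of the target. Jar and spacer have not moved and the fingers are clear. I'm handing in the job.

```bash
python3 -c "
from station import robot
print(robot.finish_job())"
```

```text
the job is handed in; nothing more can be done
None
```

The squeeze bottle stands upright and free on the jack pad, about 1–2 mm from the back leg and about 3 mm off the ledge's middle by camera; the job is handed in (about 22 s used), but no verdict came back.

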